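# Fit the nozzle that suits the dust port and hold its sprung gate half open

### The job

Find out which of the two black suction nozzles fits the bench dust port by trying it on the spigot: leave the one that slides on there, pushed fully down, and put the other one in the aluminium tray. Then pull the red grip of the port's sprung shutter to half its travel, for half suction on small turnings, and hold it there steadily: the job finishes with the robot still holding the shutter half open. Leave the small things standing round the port (wooden box, spinning top, glue bottle) where they are.

Things in the scene. Friction and masses are not known exactly. Their poses are not given: they have to be found in the camera images.
- gate: Dust port fixed to the bench: flat aluminium housing, 116 mm (its x) by 100 mm (y), 22 mm high, with screw lugs, two spring tubes on top along x (38 mm either side, tops 35 mm above the bench) and an upright spigot in the middle. Origin on the bench under the spigot's axis, z up. The shutter is pulled along its -x, roughly towards the robot.
- spigot_top (a point): Centre of the spigot's upper end, 62 mm above the bench. Outside diameter 32 mm, the last 5 mm taper to 28 mm. A fitting nozzle goes 40 mm down over it until its foot rests on the housing's top, 22 mm above the bench; the other stops at the spigot's upper end.
- shutter (a joint): Travel of the shutter in m: 0 shut (as it starts), 0.040 fully open, 0.020 half. Springs push it shut with about 4 N at first, rising 3 N per 10 mm (10 N at half, 16 N fully open), and shut it when let go. At half travel a red line across the blade comes out from under the housing's front edge.
- grip (a point): Middle of the shutter's red upright grip (moves with it), 62 mm above the bench; when shut 100 mm from the spigot's axis along the gate's -x. Block 14 mm thick along the pull, 30 mm wide, from 34 to 86 mm above the bench, on a dark crossbar 94 mm wide, its top 34 mm above the bench.
- nozzle_a_mid (a point): One of two black suction nozzles alike outside: upright tube, diameter 46, height 60 mm, yellow band at mid-height, 24 mm hole in the top, 60 g. The point is its centre, 30 mm above the foot; z along the tube. The socket in its foot is either 36 mm wide, 48 deep (fits the spigot) or only 24 mm wide (will not go on); only trying tells which. Starts upright on the bench.
- nozzle_b_mid (a point): One of two black suction nozzles alike outside: upright tube, diameter 46, height 60 mm, yellow band at mid-height, 24 mm hole in the top, 60 g. The point is its centre, 30 mm above the foot; z along the tube. The socket in its foot is either 36 mm wide, 48 deep (fits the spigot) or only 24 mm wide (will not go on); only trying tells which. Starts upright on the bench.
- tray: Shallow aluminium tray with some shavings, loose on the bench, 236 mm (its x) by 154 mm (its y), rim 19 mm high, floor 2 mm thick; flat floor 200 by 120 mm. Origin at the centre of its underside.
- lidded_box: Bystander: small turned box of dark and pale wood with a knobbed lid, 57 mm across, 66 mm tall, standing on the bench. Origin at the centre of its underside.
- wood_top: Bystander: reddish wooden spinning top, 45 mm across, 53 mm tall. Origin at the centre of its underside.
- glue: Bystander: small white glue bottle with a red cap, between the port and the lathe, 27 mm across, 89 mm tall. Origin at the centre of its underside.
Things that resemble listed ones, but are neither listed nor needed, are in the scene too. What is shaped like the part that bears nozzle_b_mid but orange or purple is not meant.

How it is judged (in metres and radians):
On the way, in this order (a step that is already met when the one before it is completed fails the run):
1. one nozzle is fully down on the spigot and the other lies in the tray, both let go (((horizontal distance between nozzle_a_mid and spigot_top below 0.006 m and z of nozzle_a_mid in the frame of gate between 0.047 and 0.057 m and angle between nozzle_a_mid's own z axis and vertical below 0.12 rad and contact force between the fingers and nozzle_a below 0.3 N and x of nozzle_b_mid in the frame of tray between -0.1 and 0.1 m and y of nozzle_b_mid in the frame of tray between -0.06 and 0.06 m and z of nozzle_b_mid in the frame of tray between 0.01 and 0.045 m and contact force between the fingers and nozzle_b below 0.3 N) or (horizontal distance between nozzle_b_mid and spigot_top below 0.006 m and z of nozzle_b_mid in the frame of gate between 0.047 and 0.057 m and angle between nozzle_b_mid's own z axis and vertical below 0.12 rad and contact force between the fingers and nozzle_b below 0.3 N and x of nozzle_a_mid in the frame of tray between -0.1 and 0.1 m and y of nozzle_a_mid in the frame of tray between -0.06 and 0.06 m and z of nozzle_a_mid in the frame of tray between 0.01 and 0.045 m and contact force between the fingers and nozzle_a below 0.3 N))), for 0.2 s.
2. the fingers hold the shutter at half travel (value of joint shutter between 0.015 and 0.025 m and contact force between the fingers and shutter above 2 N), for 1 s.
At the end, for the whole second after the job is handed in: One nozzle stands fully down on the spigot (its foot on the housing within 5 mm, within 6 mm of the axis, upright) and the other is in the tray (standing or lying), neither touched by the fingers; the fingers hold the shutter at half travel, 15 to 25 mm of 40 mm, at rest, with at least 2 N on it (all of step 2 and ((horizontal distance between nozzle_a_mid and spigot_top below 0.006 m and z of nozzle_a_mid in the frame of gate between 0.047 and 0.057 m and angle between nozzle_a_mid's own z axis and vertical below 0.12 rad and contact force between the fingers and nozzle_a below 0.3 N and x of nozzle_b_mid in the frame of tray between -0.1 and 0.1 m and y of nozzle_b_mid in the frame of tray between -0.06 and 0.06 m and z of nozzle_b_mid in the frame of tray between 0.01 and 0.045 m and contact force between the fingers and nozzle_b below 0.3 N) or (horizontal distance between nozzle_b_mid and spigot_top below 0.006 m and z of nozzle_b_mid in the frame of gate between 0.047 and 0.057 m and angle between nozzle_b_mid's own z axis and vertical below 0.12 rad and contact force between the fingers and nozzle_b below 0.3 N and x of nozzle_a_mid in the frame of tray between -0.1 and 0.1 m and y of nozzle_a_mid in the frame of tray between -0.06 and 0.06 m and z of nozzle_a_mid in the frame of tray between 0.01 and 0.045 m and contact force between the fingers and nozzle_a below 0.3 N)) and velocity of joint shutter between -0.01 and 0.01 m/s); the arm keeps its last pose, push and grip.
It fails at once if the wooden box is knocked over or moved by more than 3 cm (distance of lidded_box from where it was at the start of the episode above 0.03 m or angle between lidded_box's own z axis and vertical above 0.5 rad).
It fails at once if the spinning top is knocked over or moved by more than 3 cm (distance of wood_top from where it was at the start of the episode above 0.03 m or angle between wood_top's own z axis and vertical above 0.5 rad).
It fails at once if the glue bottle is knocked over or moved by more than 3 cm (distance of glue from where it was at the start of the episode above 0.03 m or angle between glue's own z axis and vertical above 0.5 rad).
It also fails if it takes over 67 s, if anything falls off the work surface, if the arm or the gripper's body presses on something with over 40 N, if the wrist force passes 120 N, or if a joint passes its speed limit or range.

### The arm

A 6-joint arm with a two-finger parallel gripper is mounted at the origin on a cart in front of the work surface, level with it; the furniture and walls round the work are solid. World frame = base frame: x ahead of the robot, y to its left, z up, the work surface at z = 0. Lengths are in m, angles in degrees, forces in N, time in s.
With the tool pointing down it reaches from about 0.35 to 0.85 m from the base axis. Payload 8.1 kg.
Tool frame: the origin (TCP) lies between the finger pads; the fingertips stand 25 mm ahead of it and the grasp point (between the pads) lies 6 mm ahead of it; z points along the fingers, y is the line along which they close (so a half turn about z gives the same grasp; the last joint's range is limited). The gripper opens to 93 mm and grips with 3 to 60 N. Pads are 15 mm wide; open, the fingers measure 128 mm over their backs; the gripper's body (75 mm by 188 mm) begins 65 mm behind the grasp point.
Start: joints at [68.216, 7.471, 85.268, -0, 87.261, -4.893], TCP at [0.174, 0.574, 0.244] pointing down, gripper open.
Joint ranges: [-169.43, 169.43], [-51.17, 129.36], [1.28, 143.12], [-76.62, 256.62], [0, 156.53], [-152.29, 152.29]. Speed limits (degrees/s): [136.94, 136.94, 159.86, 180, 180, 180].

### API

Orientations are given as a 3x3 rotation matrix whose columns are the frame's x, y, z axes.
In Python, from bench import get_state, eyes, workorder, models gives the robot as it stands.
- The arm moves only by the shell command python3 -m handwheel 'ROWS' [FORCE]. ROWS is JSON, a list of rows, each a list of 3 entries, a list of its own where there are three numbers: the shift along the tool's x, y, z in m, then the turn, a rotation vector about the tool's x, y, z in rad, then the finger opening in m, from 0 to 0.093. In form: [[[tx, ty, tz], [rx, ry, rz], gripper], ...]. A call has 1 to 12 rows; each row shifts and turns the commanded pose from where the row before left it, along the tool's axes as they then stand; what a row does not reach is not made up. A row lasts 1/12 s, in which the tool goes at most 41.7 mm and 7.16 degrees, less where a joint would pass 70% of its speed; a pose out of reach is approached as far as the arm can. A call is refused whole if a number of a shift passes 0.0417 or a number of a turn 0.125, either way. A call with a gripper value outside its range is refused whole. The fingers move at their own pace and stop on an object; FORCE is the grip in N (left out, the last holds). Time passes only in rows, so rows that do not move let the fingers close. It gives the time, the measured TCP pose, the force, the opening and the grip force at its end, in the units of the state.
- get_state(): the state, without advancing time (a new reading comes with each control period).
- eyes.grab_frame(name): name is "scene" or "side" or "wrist"; returns a dict with "pixels" (480x640x3 uint8, red, green, blue), "range_z" (480x640 float32, m along the optical axis (not along the pixel's ray), 0 where there is no reading), "fx", "fy", "cx", "cy" (pixels), "R" (3x3) and "t" (3): a world point X has camera coordinates R X + t. Camera axes: x right, y down, z forward; pixel columns grow to the right and rows downward; lengths in m; the calibration is good to about 2 mm. A picture is of the moment at which its call begins.
- workorder.hand_in(): hands the job in; it is judged then, once.
Trained networks look in the newest picture that a camera, given by its name, has taken for a name from the list of things; names that differ only in an ending like _2 or _b are one class to them, and where a whole thing is asked for, a point or a joint stands for the part that bears it (a point fixed in the world has none). Each returns a list of dicts, best first, with "confidence" (0 to 1); they miss things now and then, are a little off and sometimes report something else, mostly with a low value. They report only what shows in the picture. A call takes as long as a camera call. They do not tell look-alikes from the thing itself.
- models.look_for(label, camera): "extent" ([left, top, right, bottom] in pixels, round what is visible of it).
The state is a dict: "time": time; "joints": joint angles; "joint_vel": joint speeds; "joint_torque": joint torques, N m; "eef_pos": TCP position; "orientation": TCP orientation; "contact_force": force on the tool from outside, world axes, zero at the start; "torque": the same for the moment, N m; "opening": finger opening in m; "grasp_force": force on a finger pad.
Only numpy, scipy, OpenCV 4.12 (cv2) and the standard library are available. Lean on these libraries where they do the work, as an engineer would, in place of code of your own. Each camera call takes 0.05 s, during which the arm holds its last target. There are 200 camera calls.

## Working session

There is one attempt and no reset: what is moved stays moved. The work goes in short steps, Python scripts to look and compute and a shell command to move; the robot and the scene stay as the last step left them, time stands still between calls to the robot, and variables do not carry over. Pictures are saved under pics/ and viewed, at most 10 in all, crops included, and the job is handed in when it is done.

```bash
mkdir -p pics; ls
cat > h.py <<'E'
import numpy as np, cv2
from bench import get_state, eyes, models
def grab(n): return eyes.grab_frame(n)
def cloud(f):
    z=f["range_z"]; v,u=np.mgrid[:480,:640]
    P=np.stack([(u-f["cx"])/f["fx"]*z,(v-f["cy"])/f["fy"]*z,z],-1)
    W=(P-np.array(f["t"]))@np.array(f["R"])
    W[z==0]=np.nan
    return W
def save(f,name,crop=None,s=1):
    im=f["pixels"][...,::-1]
    if crop: im=im[crop[1]:crop[3],crop[0]:crop[2]]
    cv2.imwrite("pics/"+name,cv2.resize(im,None,fx=s,fy=s,interpolation=cv2.INTER_CUBIC))
E
python3 - <<'E'
from h import *
np.set_printoptions(precision=3,suppress=True)
s=get_state();print(s["eef_pos"],s["orientation"],s["time"],s["opening"])
for c in("scene","side"):
    f=grab(c);save(f,c+"0.png");W=cloud(f)
    print(c,"cam",-np.array(f["R"]).T@f["t"])
    for l in("gate","grip","nozzle_a_mid","tray","lidded_box","wood_top","glue"):
        for d in models.look_for(l,c):
            e=d["extent"];u,v=int((e[0]+e[2])/2),int((e[1]+e[3])/2)
            print(l,round(d["confidence"],2),np.round(e),W[v,u])
E
```

```text
pics
[0.174 0.574 0.243] [[-0.957  0.291 -0.001]
 [ 0.291  0.957 -0.002]
 [ 0.    -0.002 -1.   ]] 0.0 0.09294053832563448
scene cam [-0.511 -0.945  0.765]
gate 0.64 [227. 218. 295. 260.] [ 0.555 -0.029  0.018]
grip 0.87 [230. 226. 262. 256.] [ 0.522 -0.005  0.018]
nozzle_a_mid 0.64 [166. 227. 190. 256.] [0.396 0.115 0.043]
tray 0.85 [328. 269. 422. 338.] [ 0.462 -0.425  0.006]
lidded_box 0.56 [319. 230. 346. 257.] [ 0.595 -0.228  0.04 ]
wood_top 0.73 [371. 240. 385. 251.] [ 0.681 -0.31   0.017]
wood_top 0.57 [167. 226. 190. 255.] [0.395 0.112 0.047]
glue 0.56 [233. 191. 245. 215.] [0.658 0.131 0.045]
side cam [ 0.405 -1.031  0.45 ]
gate 0.82 [275. 192. 348. 234.] [0.556 0.004 0.026]
grip 0.69 [277. 195. 298. 228.] [0.496 0.015 0.029]
nozzle_a_mid 0.84 [243. 181. 260. 212.] [0.41  0.111 0.041]
tray 0.9 [218. 284. 377. 363.] [ 0.466 -0.43   0.01 ]
lidded_box 0.65 [341. 229. 370. 263.] [ 0.61  -0.237  0.045]
wood_top 0.74 [391. 254. 411. 281.] [ 0.683 -0.311  0.026]
glue 0.72 [337. 171. 345. 200.] [0.658 0.133 0.048]
```

View pics/scene0.png

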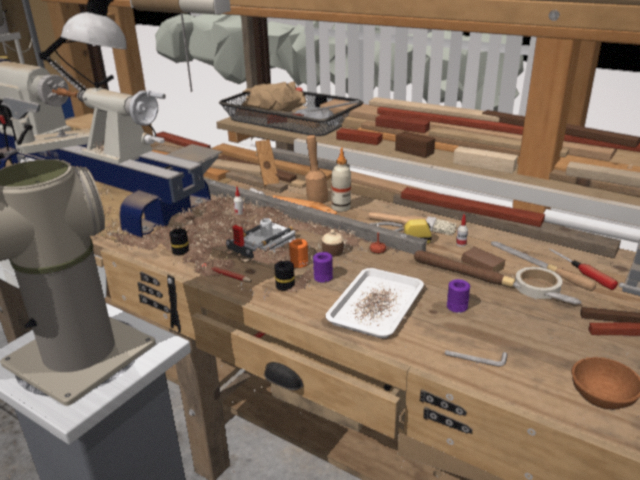

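View pics/side0.png

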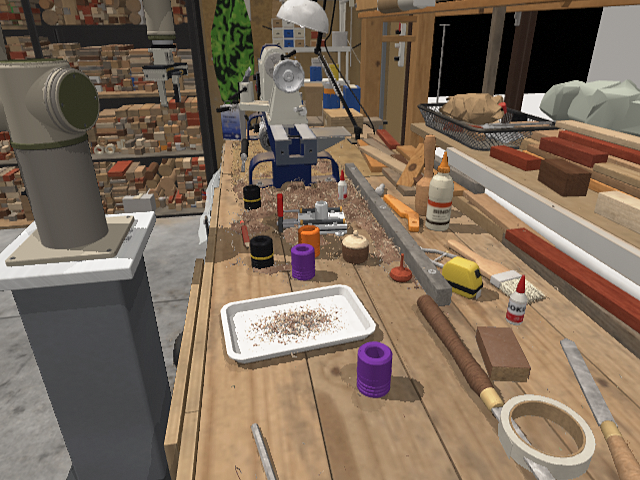

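Scene view: the black nozzles are at (179,242) and (285,275). The look-alikes are orange at (299,253) and purple at (323,266) and (458,296), and I reject all three by colour. The grip is at (237,236), the spigot at (265,226), the glue at (239,203) with a look-alike at (462,232), the box at (332,242) and the top at (377,247). The side view agrees: nozzles at (252,197) and (262,250).

```bash
cat >> h.py <<'E'
from scipy.optimize import least_squares
def circ(P,r,c0):
    # circle of known radius through side points seen (robust)
    q=least_squares(lambda c:np.hypot(*(P-c).T)-r,c0,loss="soft_l1",f_scale=0.002)
    return q.x,np.sqrt(np.mean(q.fun**2))
E
python3 - <<'E'
from h import *
np.set_printoptions(precision=4,suppress=True)
for c in("scene","side"):
    f=grab(c);W=cloud(f);px=f["pixels"].astype(int)
    if c=="side": save(f,"crop1.png",(225,165,425,300),4)
    for n,c0,r in(("n1",(.41,.125),.023),("n2",(.43,-.16),.023)):
        m=(np.hypot(W[...,0]-c0[0],W[...,1]-c0[1])<.07)&(W[...,2]>.008)&(W[...,2]<.053)&(px.max(-1)<60)
        P=W[m][:,:2]; print(c,n,len(P),P.mean(0) if len(P) else 0,*circ(P,r,P.mean(0)+[0,.01]),np.nanmax(W[m][:,2]))
    R=px[...,0];red=(R>120)&(px[...,1]<50)&(px[...,2]<50)
    near=(np.abs(W[...,0]-.52)<.1)&(np.abs(W[...,1])<.09)&(W[...,2]>.036)&(W[...,2]<.1)
    P=W[red&near];print(c,"grip",len(P),P.mean(0),np.min(P,0),np.max(P,0))
    P=W[near&~red&(W[...,2]>.04)&(W[...,2]<.066)];print(c,"spig",len(P),np.median(P,0),np.min(P,0),np.max(P,0),circ(P[:,:2],.016,np.median(P[:,:2],0)))
    for n,c0,r in(("box",(.6,-.22),.06),("top",(.683,-.305),.05),("glue",(.658,.136),.05),("orange",(.52,-.14),.06),("purple",(.52,-.22),.06)):
        m=(np.hypot(W[...,0]-c0[0],W[...,1]-c0[1])<r)&(W[...,2]>.012)
        if m.sum(): P=W[m];print(c,n,len(P),np.percentile(P,2,0),np.percentile(P,98,0))
    t=(np.abs(W[...,0]-.466)<.2)&(np.abs(W[...,1]+.43)<.2)&(W[...,2]>.012)&(W[...,2]<.024)&(px.min(-1)>100)
    P=W[t][:,:2].astype(np.float32);print(c,"tray",len(P),cv2.minAreaRect(P))
E
```

```text
scene n1 211 [0.4017 0.1155] [0.4111 0.1296] 0.003480578524681561 0.052904261545604375
scene n2 235 [ 0.4083 -0.2147] [ 0.4207 -0.2054] 0.004008784668364107 0.05296803286125417
scene grip 15 [ 0.4744 -0.0244  0.0849] [ 0.4714 -0.0354  0.0819] [ 0.4776 -0.0132  0.0872]
scene spig 224 [ 0.5595 -0.0322  0.0537] [ 0.4636 -0.0521  0.0402] [ 0.5904 -0.0063  0.0658] (array([ 0.5433, -0.0334]), np.float64(0.04007316867816733))
scene box 410 [ 0.5851 -0.2438  0.0135] [ 0.6292 -0.1951  0.0617]
scene top 426 [ 0.6694 -0.3454  0.0125] [ 0.7281 -0.2682  0.0409]
scene glue 240 [0.615  0.1024 0.0122] [0.7033 0.1694 0.0797]
scene orange 444 [ 0.4977 -0.197   0.0125] [ 0.5385 -0.0947  0.061 ]
scene purple 562 [ 0.476  -0.2701  0.0137] [ 0.5376 -0.1625  0.0613]
scene tray 1119 ((0.46459347009658813, -0.42593950033187866), (0.24320088326931, 0.15624350309371948), 6.304398059844971)
side n1 221 [0.4116 0.1129] [0.4114 0.1315] 0.0018376782393953977 0.05278526138985012
side n2 372 [ 0.4206 -0.2218] [ 0.4207 -0.2044] 0.002155945586008851 0.05297542695050433
side grip 92 [ 0.4752 -0.032   0.0661] [ 0.4695 -0.0389  0.0392] [ 0.4803 -0.0168  0.0896]
side spig 181 [ 0.5727 -0.0396  0.0558] [ 0.4678 -0.0499  0.0406] [ 0.5898 -0.0144  0.0658] (array([ 0.5739, -0.0299]), np.float64(0.027205381388773864))
side box 636 [ 0.5885 -0.2426  0.0132] [ 0.6412 -0.2045  0.0638]
side top 595 [ 0.668  -0.3423  0.0125] [ 0.7287 -0.27    0.0472]
side glue 287 [0.6169 0.1032 0.0127] [0.7006 0.1706 0.0832]
side orange 456 [ 0.5009 -0.1959  0.0135] [ 0.5454 -0.1042  0.0625]
side purple 638 [ 0.4835 -0.2781  0.0144] [ 0.5451 -0.1621  0.0627]
side tray 2560 ((0.4710248112678528, -0.3836284577846527), (0.25807738304138184, 0.2385854870080948), 6.897250652313232)
```

View pics/crop1.png

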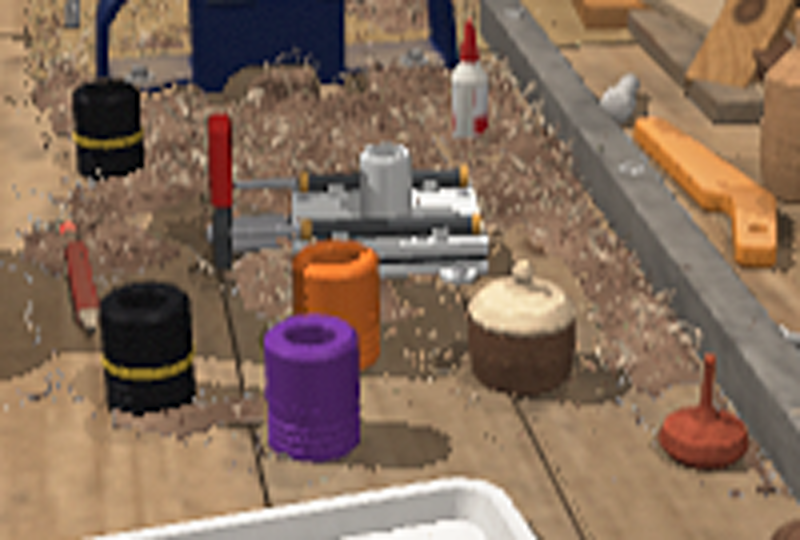

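The crop shows n1 at crop (108,128) and n2 at (147,347), both black with a yellow band. The orange nozzle (337,305) and purple nozzle (312,390) are not meant. The grip is at (220,160) and the spigot at (385,180). Next I check the lathe's clearance along the path to n1.

Run:
```python
from h import *
np.set_printoptions(precision=3,suppress=True)
A=np.concatenate([cloud(grab(c)).reshape(-1,3) for c in("scene","side")])
A=A[np.isfinite(A[:,0])&(A[:,2]<.7)]
print("rows y .7->-.1 ; cols x .1...8")
for y in np.arange(.7,-.15,-.05):
    print("%.2f"%y,[ (lambda s: "%.2f"%np.percentile(s,99) if len(s)>3 else "-")(A[(abs(A[:,0]-x)<.025)&(abs(A[:,1]-y)<.025)][:,2]) for x in np.arange(.1,.8,.05)])
```

```text
rows y .7->-.1 ; cols x .1...8
0.70 ['-0.79', '-', '-', '-0.17', '0.01', '0.23', '0.25', '0.31', '0.31', '0.35', '0.33', '-', '0.54', '0.55']
0.65 ['-0.79', '-', '0.35', '0.35', '0.00', '0.01', '0.04', '0.31', '0.19', '0.52', '0.54', '0.55', '0.56', '0.56']
0.60 ['-0.79', '-', '0.49', '0.32', '0.00', '0.01', '0.04', '-', '0.18', '0.53', '0.54', '0.57', '0.57', '0.01']
0.55 ['-', '0.53', '0.53', '-0.16', '0.00', '0.01', '0.03', '0.01', '0.33', '0.51', '0.53', '0.53', '0.51', '0.01']
0.50 ['0.35', '0.35', '0.46', '-0.16', '0.00', '0.01', '0.02', '0.05', '0.33', '0.38', '0.47', '0.48', '0.02', '0.01']
0.45 ['-', '0.35', '0.35', '-0.17', '0.00', '0.02', '0.02', '0.02', '0.33', '0.35', '0.27', '0.02', '0.02', '0.02']
0.40 ['-', '-', '-', '-0.17', '0.00', '0.02', '0.03', '0.02', '0.33', '0.35', '0.26', '0.02', '0.03', '0.04']
0.35 ['-', '-', '-', '-0.17', '0.00', '0.03', '0.08', '0.10', '0.36', '0.37', '0.35', '0.17', '0.17', '0.04']
0.30 ['-', '-', '-', '-0.17', '0.01', '0.02', '0.08', '0.10', '0.17', '0.36', '0.17', '0.17', '0.17', '0.04']
0.25 ['-', '-', '-', '-', '0.00', '0.01', '0.06', '0.09', '0.17', '0.17', '0.17', '0.17', '0.17', '0.04']
0.20 ['-', '-', '-', '-', '0.01', '0.00', '0.02', '0.03', '0.17', '0.16', '0.16', '0.16', '0.04', '0.04']
0.15 ['0.00', '0.00', '-', '-', '0.00', '0.00', '0.06', '0.06', '0.02', '0.02', '0.02', '0.09', '0.05', '0.04']
0.10 ['0.01', '0.00', '-', '-', '0.00', '0.00', '0.06', '0.06', '0.01', '0.02', '0.01', '0.01', '0.04', '0.04']
0.05 ['0.01', '0.00', '-', '-', '0.02', '0.01', '0.01', '0.02', '0.02', '0.02', '0.02', '0.03', '0.04', '0.04']
-0.00 ['0.37', '0.00', '-', '-', '0.00', '0.02', '0.02', '0.08', '0.09', '0.06', '0.06', '0.04', '0.04', '0.04']
-0.05 ['0.38', '0.00', '-', '-0.05', '0.00', '0.00', '0.01', '0.08', '0.08', '0.06', '0.06', '0.02', '0.04', '0.04']
-0.10 ['0.01', '0.00', '-', '-0.05', '0.00', '0.01', '0.01', '0.00', '0.02', '0.02', '0.04', '0.03', '0.04', '0.04']
```

```bash
python3 -m handwheel '[[[-0.0254,-0.0254,0],[0,0,0],0.093],[[-0.0254,-0.0254,0],[0,0,0],0.093],[[-0.0254,-0.0254,0],[0,0,0],0.093],[[-0.0254,-0.0254,0],[0,0,0],0.093],[[-0.0254,-0.0254,0],[0,0,0],0.093],[[-0.0254,-0.0254,0],[0,0,0],0.093],[[-0.0254,-0.0254,0],[0,0,0],0.093]]'
python3 -m handwheel '[[[-0.0254,-0.0254,0],[0,0,0],0.093],[[-0.0254,-0.0254,0],[0,0,0],0.093],[[-0.0254,-0.0254,0],[0,0,0],0.093],[[-0.0254,-0.0254,0],[0,0,0],0.093],[[-0.0254,-0.0254,0],[0,0,0],0.093],[[-0.0254,-0.0254,0],[0,0,0],0.093],[[-0.0254,-0.0254,0],[0,0,0],0.093],[[0,0,0],[0,0,0],0.093],[[0,0,0],[0,0,0],0.093]]'
cat >> h.py <<'E'
def to_tool(target,s=None):
    s=s or get_state(); return np.array(s["orientation"]).T@(np.array(target)-s["eef_pos"])
E
python3 - <<'E'
from h import *
np.set_printoptions(precision=4,suppress=True)
s=get_state();print(s["eef_pos"],s["joints"],s["contact_force"])
f=grab("wrist");save(f,"w1.png");W=cloud(f);px=f["pixels"].astype(int)
print("cam",-np.array(f["R"]).T@f["t"])
m=(np.hypot(W[...,0]-.411,W[...,1]-.13)<.06)&(W[...,2]>.054)&(W[...,2]<.067)
P=W[m];print(len(P),P.min(0),P.max(0),np.median(P,0))
if len(P)>5: print("top rect",cv2.minEnclosingCircle(P[:,:2].astype(np.float32)))
E
```

```text
time: 1.58
eef_pos: [0.2932, 0.3508, 0.2438]
orientation: [[-0.957, 0.29, 0.0], [0.29, 0.957, 0.0], [-0.0, 0.0, -1.0]]
contact_force: [0.7, -0.3, 0.5]
opening: 0.093
grasp_force: 0.0
time: 2.33
eef_pos: [0.4119, 0.129, 0.2437]
orientation: [[-0.956, 0.295, 0.0], [0.295, 0.956, 0.0], [-0.0, 0.0, -1.0]]
contact_force: [-0.4, 0.1, 0.3]
opening: 0.0929
grasp_force: 0.0
[0.4119 0.129  0.2437] [ 10.5756 -19.6237 110.45    -0.0001  89.1682 -62.2859] [-0.3794  0.1248  0.3238]
cam [0.3458 0.1501 0.3842]
1454 [0.389  0.1084 0.0542] [0.435  0.1541 0.0616] [0.4108 0.1317 0.0589]
top rect ((0.41200947761535645, 0.13145026564598083), 0.02321903593838215)
```

View pics/w1.png

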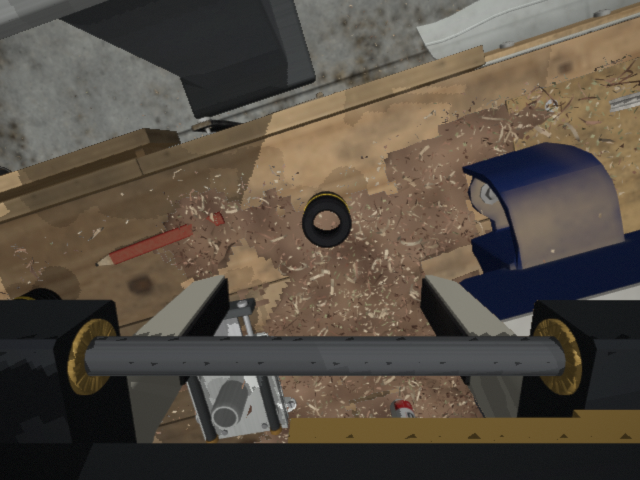

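Wrist view: n1's top ring is at (327,220), the gate at (235,390) with its spigot at (228,405), and the blue lathe arch at (545,205). I check the arch's extent before descending and fit the gate pose in the same script.

Run:
```python
from h import *
np.set_printoptions(precision=4,suppress=True)
f=grab("wrist");W=cloud(f);px=f["pixels"].astype(int)
for z in(.05,.08,.1,.12,.15):
    m=(W[...,2]>z)&(W[...,2]<.2)&(W[...,1]>.17)&(W[...,0]>.3)&(W[...,0]<.52); P=W[m]
    if len(P): print(z,len(P),"x",P[:,0].min(),"y",P[:,1].min(),"atx<.47 y",P[P[:,0]<.47][:,1].min() if (P[:,0]<.47).any() else None)
near=(np.abs(W[...,0]-.56)<.09)&(np.abs(W[...,1]+.03)<.09)
P=W[near&(W[...,2]>.0575)&(W[...,2]<.066)&(W[...,0]>.54)];print("spigtop",len(P),P.min(0),P.max(0),cv2.minEnclosingCircle(P[:,:2].astype(np.float32)))
P=W[near&(W[...,2]>.028)&(W[...,2]<.038)&(W[...,0]>.5)][:,:2];print("tubes",len(P),cv2.minAreaRect(P.astype(np.float32)))
P=W[near&(W[...,2]>.036)&(W[...,0]<.52)];print("grip",len(P),(P.min(0),P.max(0)) if len(P) else 0)
```

```text
0.05 20126 x 0.41110161437291604 y 0.22840376532985043 atx<.47 y 0.27646844974479134
0.08 16895 x 0.42483523858001393 y 0.22840376532985043 atx<.47 y 0.27646844974479134
0.1 7067 x 0.487330916770635 y 0.2286688070662915 atx<.47 y None
0.12 4939 x 0.487330916770635 y 0.2298788486145014 atx<.47 y None
0.15 1553 x 0.487330916770635 y 0.2304182588688982 atx<.47 y None
spigtop 344 [ 0.5594 -0.0429  0.0575] [ 0.5891 -0.014   0.0637] ((0.5748190879821777, -0.028594903647899628), 0.015926377847790718)
tubes 1613 ((0.5637737512588501, -0.027847252786159515), (0.08775921165943146, 0.13549594581127167), 84.25530242919922)
grip 0 0
```

```bash
python3 -m handwheel '[[[0.0006,0.0024,0.03],[0,0,0],0.093],[[0,0,0.035],[0,0,0],0.093],[[0,0,0.035],[0,0,0],0.093],[[0,0,0.035],[0,0,0],0.093],[[0,0,0.03],[0,0,0],0.093],[[0,0,0.02],[0,0,0],0.093],[[0,0,0.0127],[0,0,0],0.093],[[0,0,0],[0,0,0],0.093]]' 20
python3 -m handwheel '[[[0,0,0],[0,0,0],0.03],[[0,0,0],[0,0,0],0.03],[[0,0,0],[0,0,0],0.03],[[0,0,0],[0,0,0],0.03],[[0,0,0],[0,0,0],0.03],[[0,0,0],[0,0,0],0.03]]' 20
```

```text
time: 3.1
eef_pos: [0.408, 0.134, 0.0427]
orientation: [[-0.958, 0.288, -0.006], [0.288, 0.958, -0.001], [0.005, -0.003, -1.0]]
contact_force: [-0.7, 1.0, -0.1]
opening: 0.0928
grasp_force: 0.0
time: 3.6
eef_pos: [0.4119, 0.1331, 0.0466]
orientation: [[-0.957, 0.291, 0.001], [0.291, 0.957, 0.0], [-0.001, 0.001, -1.0]]
contact_force: [0.1, 0.9, 0.6]
opening: 0.0574
grasp_force: 0.0
```

```bash
python3 -m handwheel '[[[0,0,0],[0,0,0],0.03],[[0,0,0],[0,0,0],0.03],[[0,0,0],[0,0,0],0.03],[[0,0,0],[0,0,0],0.03],[[0,0,-0.01],[0,0,0],0.03],[[0,0,-0.025],[0,0,0],0.03],[[0,0,-0.03],[0,0,0],0.03],[[0,0,-0.025],[0,0,0],0.03],[[0,0,-0.01],[0,0,0],0.03],[[0,0,0],[0,0,0],0.03],[[0,0,0],[0,0,0],0.03]]' 20
python3 - <<'E'
from h import *
np.set_printoptions(precision=4,suppress=True)
for c in("scene","side"):
    f=grab(c);W=cloud(f);px=f["pixels"].astype(int)
    m=(np.hypot(W[...,0]-.412,W[...,1]-.132)<.06)&(W[...,2]>.1)&(W[...,2]<.125)&(px.max(-1)<60)
    P=W[m][:,:2]; 
    if len(P)>5: print(c,len(P),*circ(P,.023,P.mean(0)+[0,.01]))
    m=(np.hypot(W[...,0]-.412,W[...,1]-.132)<.026)&(W[...,2]>.05)
    print("foot z",np.percentile(W[m][:,2],[1,3,10]))
    near=(np.abs(W[...,0]-.5748)<.03)&(np.abs(W[...,1]+.0286)<.03)&(W[...,2]>.042)&(W[...,2]<.057)
    P=W[near][:,:2];print("spigot",len(P),*circ(P,.016,[.575,-.029]))
print(get_state()["eef_pos"],to_tool([.5748,-.0286,.146]))
E
```

```text
time: 4.52
eef_pos: [0.4115, 0.133, 0.1457]
orientation: [[-0.957, 0.291, 0.001], [0.291, 0.957, 0.0], [-0.001, 0.0, -1.0]]
contact_force: [0.7, -0.3, -1.2]
opening: 0.0458
grasp_force: 20.0
scene 118 [0.4126 0.1314] 0.0023547137655297043
foot z [0.1003 0.1021 0.1068]
spigot 70 [ 0.5742 -0.0319] 0.0023393533473094847
side 122 [0.4109 0.1332] 0.001821265072399905
foot z [0.1017 0.103  0.1069]
spigot 75 [ 0.5754 -0.0298] 0.0014488825050059692
[0.4102 0.1328 0.1441] [-0.2043 -0.1066 -0.0023]
```

```bash
python3 -m handwheel '[[[-0.015,-0.008,0],[0,0,0],0.03],[[-0.0254,-0.0136,0],[0,0,0],0.03],[[-0.0254,-0.0136,0],[0,0,0],0.03],[[-0.0254,-0.0136,0],[0,0,0],0.03],[[-0.0254,-0.0136,0],[0,0,0],0.03],[[-0.0254,-0.0136,0],[0,0,0],0.03],[[-0.0254,-0.0136,0],[0,0,0],0.03],[[-0.0254,-0.0136,0],[0,0,0],0.03],[[-0.0106,-0.0054,0],[0,0,0],0.03],[[0,0,0],[0,0,0],0.03],[[0,0,0],[0,0,0],0.03],[[0,0,0],[0,0,0],0.03]]' 20
python3 - <<'E'
from h import *
np.set_printoptions(precision=4,suppress=True)
s=get_state();print(s["eef_pos"],s["contact_force"])
for c in("scene","side"):
  o=[]
  for k in range(3):
    f=grab(c);W=cloud(f);px=f["pixels"].astype(int)
    m=(np.hypot(W[...,0]-.575,W[...,1]+.03)<.05)&(W[...,2]>.1)&(W[...,2]<.125)&(px.max(-1)<60)
    P=W[m][:,:2]; a=circ(P,.023,P.mean(0)+[0,.01])[0]
    near=(np.abs(W[...,0]-.5748)<.03)&(np.abs(W[...,1]+.0286)<.03)&(W[...,2]>.042)&(W[...,2]<.057)
    P=W[near][:,:2];b=circ(P,.016,[.575,-.029])[0]
    o.append(np.r_[a,b])
  print(c,np.mean(o,0))
E
```

```text
time: 5.62
eef_pos: [0.573, -0.0293, 0.1443]
orientation: [[-0.957, 0.29, -0.003], [0.29, 0.957, 0.001], [0.003, -0.0, -1.0]]
contact_force: [0.4, 0.2, 0.4]
opening: 0.0457
grasp_force: 20.0
[ 0.573  -0.0293  0.1443] [0.4188 0.2461 0.4481]
scene [ 0.5741 -0.0305  0.5748 -0.0317]
side [ 0.5744 -0.0286  0.5755 -0.0297]
```

```bash
python3 -m handwheel '[[[-0.0012,-0.0008,0.01],[0,0,0],0.03],[[0,0,0.012],[0,0,0],0.03],[[0,0,0.008],[0,0,0],0.03],[[0,0,0.004],[0,0,0],0.03],[[0,0,0.003],[0,0,0],0.03],[[0,0,0.002],[0,0,0],0.03],[[0,0,0.002],[0,0,0],0.03],[[0,0,0],[0,0,0],0.03],[[0,0,0],[0,0,0],0.03]]'
```

```text
time: 6.67
eef_pos: [0.5756, -0.0312, 0.1052]
orientation: [[-0.957, 0.291, 0.0], [0.291, 0.957, -0.0], [-0.0, 0.0, -1.0]]
contact_force: [0.4, -0.7, -0.7]
opening: 0.0456
grasp_force: 20.0
```

```bash
python3 -m handwheel '[[[0,0,0.002],[0,0,0],0.03],[[0,0,0.002],[0,0,0],0.03],[[0,0,0],[0,0,0],0.03],[[0,0,0],[0,0,0],0.03]]'
```

```text
time: 7.0
eef_pos: [0.5752, -0.0311, 0.1008]
orientation: [[-0.957, 0.291, -0.0], [0.291, 0.957, 0.0], [0.0, -0.0, -1.0]]
contact_force: [-1.0, -0.0, 0.5]
opening: 0.0458
grasp_force: 20.0
```

The foot is at about z 0.054, below the spigot's 0.062 top, with no force, so n1 is sliding on. I continue down.

```bash
python3 -m handwheel '[[[0,0,0.004],[0,0,0],0.03],[[0,0,0.005],[0,0,0],0.03],[[0,0,0.006],[0,0,0],0.03],[[0,0,0.006],[0,0,0],0.03],[[0,0,0.005],[0,0,0],0.03],[[0,0,0.003],[0,0,0],0.03],[[0,0,0.002],[0,0,0],0.03],[[0,0,0],[0,0,0],0.03],[[0,0,0],[0,0,0],0.03]]'
```

```text
time: 7.75
eef_pos: [0.5753, -0.0311, 0.0699]
orientation: [[-0.957, 0.291, -0.0], [0.291, 0.957, 0.0], [0.0, -0.0, -1.0]]
contact_force: [0.2, -0.7, 0.7]
opening: 0.0459
grasp_force: 20.0
```

```bash
python3 -m handwheel '[[[0,0,0.001],[0,0,0],0.03],[[0,0,0.001],[0,0,0],0.03],[[0,0,0],[0,0,0],0.03],[[0,0,0],[0,0,0],0.03]]'
python3 -m handwheel '[[[0,0,0],[0,0,0],0.072],[[0,0,0],[0,0,0],0.072],[[0,0,0],[0,0,0],0.072],[[0,0,0],[0,0,0],0.072],[[0,0,0],[0,0,0],0.072],[[0,0,-0.01],[0,0,0],0.072],[[0,0,-0.025],[0,0,0],0.072],[[0,0,-0.03],[0,0,0],0.072],[[0,0,-0.03],[0,0,0],0.072],[[0,0,-0.025],[0,0,0],0.072],[[0,0,-0.01],[0,0,0],0.072],[[0,0,0],[0,0,0],0.072]]'
python3 - <<'E'
from h import *
np.set_printoptions(precision=4,suppress=True)
s=get_state();print(s["eef_pos"],s["joints"])
for c in("scene","side","wrist"):
    f=grab(c);W=cloud(f);px=f["pixels"].astype(int)
    m=(np.hypot(W[...,0]-.575,W[...,1]+.03)<.04)&(W[...,2]>.06)&(W[...,2]<.1)
    print(c,m.sum(),"top z",np.percentile(W[m][:,2],[50,90,98]) if m.any() else None)
    m&=(px.max(-1)<60)&(W[...,2]<.078)
    if m.sum()>10: print(circ(W[m][:,:2],.023,[.575,-.03]))
save(grab("side"),"s2.png",(225,165,425,300),4)
E
```

```text
time: 8.08
eef_pos: [0.5756, -0.0311, 0.0682]
orientation: [[-0.957, 0.29, 0.001], [0.29, 0.957, -0.0], [-0.001, 0.0, -1.0]]
contact_force: [0.1, -0.4, 0.6]
opening: 0.0458
grasp_force: 20.0
time: 9.08
eef_pos: [0.5774, -0.0314, 0.202]
orientation: [[-0.957, 0.291, 0.006], [0.291, 0.957, -0.001], [-0.006, 0.001, -1.0]]
contact_force: [0.6, 1.0, 0.1]
opening: 0.072
grasp_force: 0.0
[ 0.5774 -0.0314  0.202 ] [ -8.1908   5.0588  92.2281  -0.0017  82.3407 -81.3   ]
scene 223 top z [0.0762 0.0817 0.0828]
(array([ 0.575 , -0.0345]), np.float64(0.004970964763350122))
side 267 top z [0.0771 0.0839 0.0847]
(array([ 0.5758, -0.0313]), np.float64(0.0029883759300311625))
wrist 2635 top z [0.0806 0.0819 0.0825]
(array([ 0.5757, -0.0306]), np.float64(0.005993687956789196))
```

View pics/s2.png

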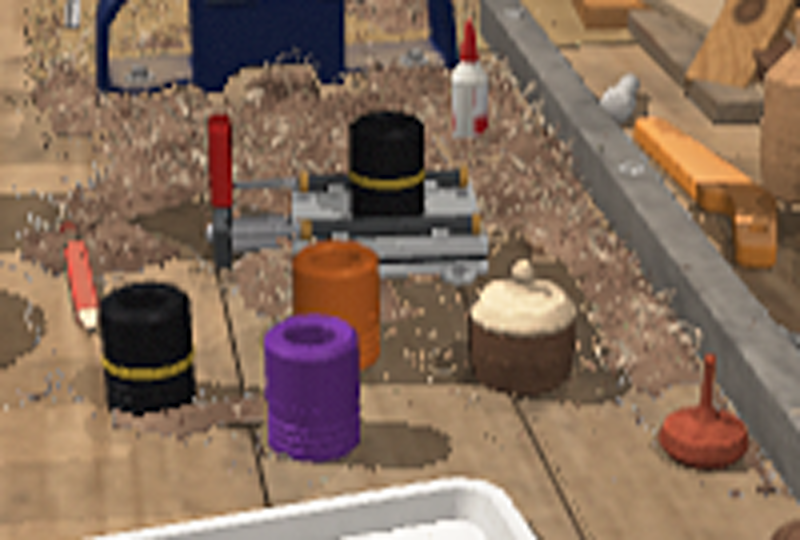

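Side crop: n1 is seated on the spigot at crop (387,165), with its top at 0.082 as it should be. n2 is still at (147,347), and the bystanders have not moved. Next is n2.

```bash
python3 -m handwheel '[[[0.006,-0.013,0],[0,0,0],0.093],[[0.0122,-0.0264,0],[0,0,0],0.093],[[0.0122,-0.0264,0],[0,0,0],0.093],[[0.0122,-0.0264,0],[0,0,0],0.093],[[0.0122,-0.0264,0],[0,0,0],0.093],[[0.0122,-0.0264,0],[0,0,0],0.093],[[0.0122,-0.0264,0],[0,0,0],0.093],[[0.0122,-0.0264,0],[0,0,0],0.093],[[0.0059,-0.0137,0],[0,0,0],0.093],[[0,0,0],[0,0,0],0.093],[[0,0,0],[0,0,0],0.093]]'
python3 - <<'E'
from h import *
np.set_printoptions(precision=4,suppress=True)
s=get_state();print(s["eef_pos"])
f=grab("wrist");W=cloud(f);px=f["pixels"].astype(int)
m=(np.hypot(W[...,0]-.421,W[...,1]+.205)<.05)&(W[...,2]>.054)&(W[...,2]<.067)&(px.max(-1)<90)
P=W[m];c,r=cv2.minEnclosingCircle(P[:,:2].astype(np.float32));print(len(P),c,r,to_tool([c[0],c[1],.046]))
m=(W[...,2]>.03)&(W[...,2]<.1)&(np.hypot(W[...,0]-.421,W[...,1]+.205)<.13)&(np.hypot(W[...,0]-.421,W[...,1]+.205)>.03)
if m.any(): print("others",W[m].min(0),W[m].max(0))
f=grab("scene");W=cloud(f);px=f["pixels"].astype(int)
t=(np.abs(W[...,0]-.466)<.18)&(np.abs(W[...,1]+.43)<.13)&(W[...,2]>-.01)&(W[...,2]<.024)&(px.min(-1)>150)
print("tray",cv2.minAreaRect(W[t][:,:2].astype(np.float32)))
E
```

```text
time: 10.2
eef_pos: [0.4196, -0.2056, 0.1968]
orientation: [[-0.956, 0.293, -0.001], [0.293, 0.956, 0.001], [0.002, 0.001, -1.0]]
contact_force: [-0.2, -0.7, 0.2]
opening: 0.0927
grasp_force: 0.0
[ 0.4196 -0.2056  0.1968]
1927 (0.421347439289093, -0.20429670810699463) 0.023222962394356728 [-0.0011  0.0009  0.151 ]
others [ 0.4752 -0.2789  0.03  ] [ 0.5358 -0.1484  0.0623]
tray ((0.47945845127105713, -0.4171620011329651), (0.2764275074005127, 0.16954198479652405), 6.133246421813965)
```

```bash
python3 -m handwheel '[[[-0.0008,0.001,0.02],[0,0,0],0.093],[[0,0,0.03],[0,0,0],0.093],[[0,0,0.03],[0,0,0],0.093],[[0,0,0.03],[0,0,0],0.093],[[0,0,0.025],[0,0,0],0.093],[[0,0,0.015],[0,0,0],0.093],[[0,0,0],[0,0,0],0.093]]' 20
python3 -m handwheel '[[[0,0,0],[0,0,0],0.03],[[0,0,0],[0,0,0],0.03],[[0,0,0],[0,0,0],0.03],[[0,0,0],[0,0,0],0.03],[[0,0,0],[0,0,0],0.03],[[0,0,0],[0,0,0],0.03],[[0,0,0],[0,0,0],0.03],[[0,0,0],[0,0,0],0.03],[[0,0,0],[0,0,0],0.03],[[0,0,0],[0,0,0],0.03]]' 20
python3 -m handwheel '[[[0,0,-0.01],[0,0,0],0.03],[[0,0,-0.025],[0,0,0],0.03],[[0,0,-0.03],[0,0,0],0.03],[[0,0,-0.015],[0,0,0],0.03],[[0,0,0],[0,0,0],0.03],[[0,0,0],[0,0,0],0.03]]' 20
python3 -c "
from h import *
print(to_tool([.468,-.43,.126]))"
```

```text
time: 10.88
eef_pos: [0.4194, -0.2017, 0.0436]
orientation: [[-0.957, 0.289, -0.006], [0.289, 0.957, 0.004], [0.007, 0.002, -1.0]]
contact_force: [-0.3, 0.7, 0.4]
opening: 0.0927
grasp_force: 0.0
time: 11.72
eef_pos: [0.422, -0.2046, 0.0482]
orientation: [[-0.957, 0.291, 0.0], [0.291, 0.957, -0.0], [-0.0, -0.0, -1.0]]
contact_force: [-0.9, -0.2, 3.2]
opening: 0.045
grasp_force: 20.0
time: 12.22
eef_pos: [0.4225, -0.2049, 0.129]
orientation: [[-0.957, 0.291, 0.002], [0.291, 0.957, -0.001], [-0.002, -0.001, -1.0]]
contact_force: [0.4, 0.8, -1.2]
opening: 0.0453
grasp_force: 20.0
[-0.10892398 -0.20219104  0.00335976]
```

```bash
python3 -m handwheel '[[[-0.0068,-0.0125,0],[0,0,0],0.03],[[-0.0136,-0.0253,0],[0,0,0],0.03],[[-0.0136,-0.0253,0],[0,0,0],0.03],[[-0.0136,-0.0253,0],[0,0,0],0.03],[[-0.0136,-0.0253,0],[0,0,0],0.03],[[-0.0136,-0.0253,0],[0,0,0],0.03],[[-0.0136,-0.0253,0],[0,0,0],0.03],[[-0.0136,-0.0253,0],[0,0,0],0.03],[[-0.0068,-0.0125,0],[0,0,0],0.03],[[0,0,0],[0,0,0],0.03]]'
python3 -m handwheel '[[[0,0,0.012],[0,0,0],0.03],[[0,0,0.02],[0,0,0],0.03],[[0,0,0.02],[0,0,0],0.03],[[0,0,0.012],[0,0,0],0.03],[[0,0,0.006],[0,0,0],0.03],[[0,0,0.004],[0,0,0],0.03],[[0,0,0],[0,0,0],0.03],[[0,0,0],[0,0,0],0.03]]'
```

```text
time: 13.05
eef_pos: [0.4662, -0.4314, 0.1253]
orientation: [[-0.956, 0.293, -0.002], [0.293, 0.956, 0.001], [0.002, 0.001, -1.0]]
contact_force: [0.0, -0.0, -0.5]
opening: 0.045
grasp_force: 20.0
time: 13.72
eef_pos: [0.4676, -0.4296, 0.0546]
orientation: [[-0.957, 0.29, 0.001], [0.29, 0.957, -0.001], [-0.001, -0.0, -1.0]]
contact_force: [-0.5, -0.7, -0.5]
opening: 0.0452
grasp_force: 20.0
```

```bash
python3 -m handwheel '[[[0,0,0.002],[0,0,0],0.03],[[0,0,0.0015],[0,0,0],0.03],[[0,0,0],[0,0,0],0.03],[[0,0,0],[0,0,0],0.03]]'
python3 -m handwheel '[[[0,0,0],[0,0,0],0.075],[[0,0,0],[0,0,0],0.075],[[0,0,0],[0,0,0],0.075],[[0,0,0],[0,0,0],0.075],[[0,0,0],[0,0,0],0.075],[[0,0,-0.01],[0,0,0],0.075],[[0,0,-0.03],[0,0,0],0.075],[[0,0,-0.04],[0,0,0],0.075],[[0,0,-0.04],[0,0,0],0.075],[[0,0,-0.03],[0,0,0],0.075],[[0,0,0],[0,0,0],0.075]]'
python3 -m handwheel '[[[0,0,0],[0,0,0.125],0.075],[[0,0,0],[0,0,0.125],0.075],[[0,0,0],[0,0,0.125],0.075],[[0,0,0],[0,0,0.125],0.075],[[0,0,0],[0,0,0.125],0.075],[[0,0,0],[0,0,0.125],0.075],[[0,0,0],[0,0,0.125],0.075],[[0,0,0],[0,0,0.125],0.075],[[0,0,0],[0,0,0.125],0.075],[[0,0,0],[0,0,0.125],0.075],[[0,0,0],[0,0,0.125],0.075],[[0,0,0],[0,0,0],0.075]]'
python3 - <<'E'
from h import *
np.set_printoptions(precision=4,suppress=True)
s=get_state();print(s["joints"])
for c in("scene","side"):
    f=grab(c);W=cloud(f);px=f["pixels"].astype(int)
    m=(np.hypot(W[...,0]-.468,W[...,1]+.43)<.05)&(W[...,2]>.022)&(px.max(-1)<70)
    print(c,"nozzle2",m.sum(),W[m].min(0),W[m].max(0),circ(W[m][:,:2],.023,[.468,-.43]))
save(f,"s3.png",(200,160,440,380),3)
E
```

```text
time: 14.05
eef_pos: [0.4674, -0.4297, 0.0508]
orientation: [[-0.957, 0.291, 0.0], [0.291, 0.957, -0.0], [-0.0, -0.0, -1.0]]
contact_force: [0.3, -0.4, -0.9]
opening: 0.045
grasp_force: 20.0
time: 14.97
eef_pos: [0.4701, -0.4325, 0.2109]
orientation: [[-0.957, 0.291, 0.009], [0.29, 0.957, -0.01], [-0.012, -0.007, -1.0]]
contact_force: [1.0, -0.2, 0.2]
opening: 0.0749
grasp_force: 0.0
time: 15.97
eef_pos: [0.4673, -0.4295, 0.201]
orientation: [[0.105, 0.994, 0.0], [0.994, -0.105, -0.0], [-0.0, 0.0, -1.0]]
contact_force: [-0.7, 0.2, -0.6]
opening: 0.075
grasp_force: 0.0
[-47.2156  14.0077  82.3813   0.0002  83.5845 -41.1871]
scene nozzle2 1116 [ 0.4184 -0.475   0.0223] [ 0.5113 -0.3981  0.4591] (array([ 0.4673, -0.4402]), np.float64(0.012293475748523564))
side nozzle2 3355 [ 0.4202 -0.4738  0.022 ] [ 0.5177 -0.3974  0.4801] (array([ 0.4721, -0.4417]), np.float64(0.011336994320256756))
```

View pics/s3.png

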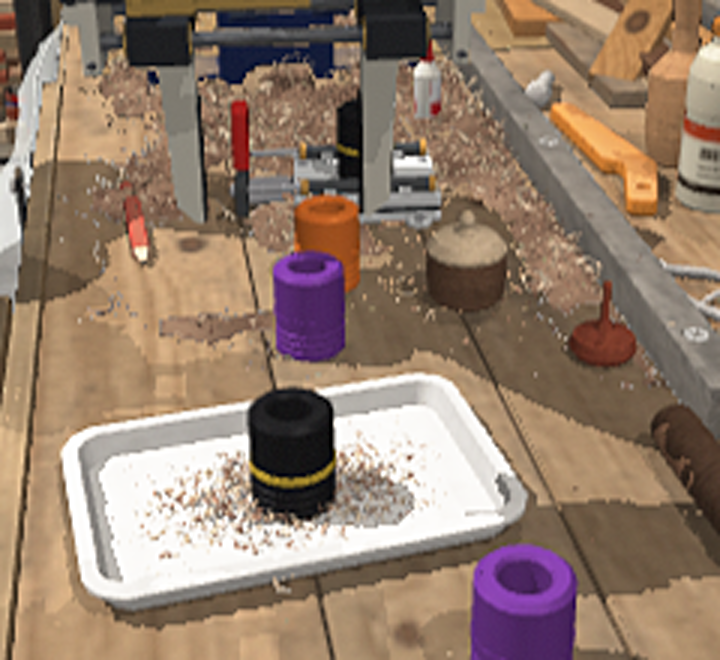

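Side crop: n2 stands in the tray at crop (291,450), the bystanders are untouched, and the red grip is at (240,135). I move above the grip and measure it with the wrist camera.

```bash
python3 -m handwheel '[[[0.02,-0.002,0],[0,0,0],0.075],[[0.037,-0.003,0],[0,0,0],0.075],[[0.037,-0.003,0],[0,0,0],0.075],[[0.037,-0.003,0],[0,0,0],0.075],[[0.037,-0.003,0],[0,0,0],0.075],[[0.037,-0.003,0],[0,0,0],0.075],[[0.037,-0.003,0],[0,0,0],0.075],[[0.037,-0.003,0],[0,0,0],0.075],[[0.037,-0.003,0],[0,0,0],0.075],[[0.037,-0.003,0],[0,0,0],0.075],[[0.037,-0.003,0],[0,0,0],0.075],[[0.016,-0.003,0],[0,0,0],0.075]]'
python3 -m handwheel '[[[0,0,0],[0,0,0],0.075],[[0,0,0],[0,0,0],0.075],[[0,0,0],[0,0,0],0.075]]'
python3 - <<'E'
from h import *
np.set_printoptions(precision=4,suppress=True)
s=get_state();print(s["eef_pos"],s["joints"])
f=grab("wrist");save(f,"w2.png");W=cloud(f);px=f["pixels"].astype(int)
red=(px[...,0]>80)&(px[...,1]<60)&(px[...,2]<60)
m=red&(np.abs(W[...,0]-.475)<.04)&(np.abs(W[...,1]+.02)<.04)&(W[...,2]>.04)&(W[...,2]<.095)
P=W[m];print(len(P),P.min(0),P.max(0))
T=P[P[:,2]>.08];r=cv2.minAreaRect(T[:,:2].astype(np.float32));print("top",len(T),r)
near=(np.abs(W[...,0]-.575)<.04)&(np.abs(W[...,1]+.03)<.04)&(W[...,2]>.076)&(W[...,2]<.09)
if near.any(): print("nozzle top",cv2.minEnclosingCircle(W[near][:,:2].astype(np.float32)))
print(to_tool([r[0][0],r[0][1],.068]))
E
```

```text
time: 17.07
eef_pos: [0.4724, -0.0183, 0.2008]
orientation: [[0.092, 0.996, 0.001], [0.996, -0.092, 0.001], [0.001, 0.001, -1.0]]
contact_force: [-0.5, 0.4, 0.4]
opening: 0.0749
grasp_force: 0.0
time: 17.32
eef_pos: [0.4727, -0.0226, 0.2006]
orientation: [[0.097, 0.995, 0.0], [0.995, -0.097, -0.001], [-0.001, 0.0, -1.0]]
contact_force: [0.0, 0.1, 0.1]
opening: 0.0747
grasp_force: 0.0
[ 0.4727 -0.0226  0.2006] [ -8.9308 -11.2221 108.0588  -0.0305  83.1398  -3.3854]
807 [ 0.4688 -0.0326  0.04  ] [ 0.4846 -0.0032  0.0872]
top 710 ((0.4768056571483612, -0.018212266266345978), (0.02970055304467678, 0.013379565440118313), 82.20227813720703)
nozzle top ((0.5766841769218445, -0.031093843281269073), 0.023420965299010277)
[0.0052 0.0036 0.1326]
```

View pics/w2.png

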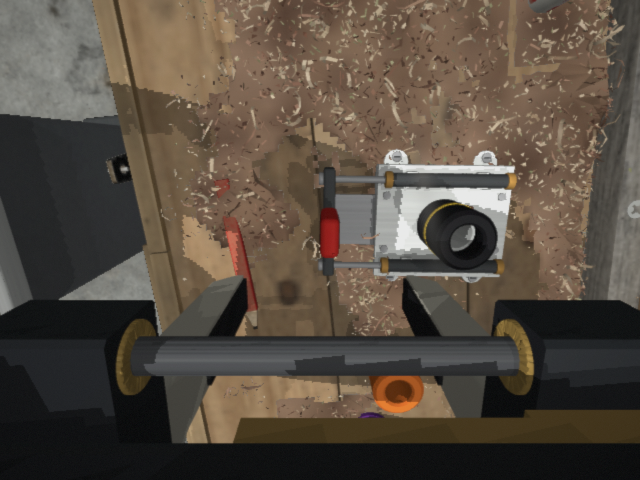

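Wrist view: the grip top is at (330,230), the nozzle on the spigot at (468,237), and there is free space on both sides of the grip. I descend with the opening at 0.055.

```bash
python3 -m handwheel '[[[0.003,0.0024,0.01],[0,0,0.028],0.055],[[0.0022,0.0012,0.02],[0,0,0],0.055],[[0,0,0.03],[0,0,0],0.055],[[0,0,0.03],[0,0,0],0.055],[[0,0,0.02],[0,0,0],0.055],[[0,0,0.014],[0,0,0],0.055],[[0,0,0.008],[0,0,0],0.055],[[0,0,0],[0,0,0],0.055],[[0,0,0],[0,0,0],0.055]]' 30
python3 -c "
from h import *
print(to_tool([.4768,-.0182,.068]))"
```

```text
time: 18.12
eef_pos: [0.4768, -0.018, 0.0687]
orientation: [[0.127, 0.992, -0.0], [0.992, -0.127, -0.0], [-0.0, -0.0, -1.0]]
contact_force: [-0.4, 0.2, 0.2]
opening: 0.0548
grasp_force: 0.0
[-1.87590607e-04  8.40941628e-07  6.72340358e-04]
```

```bash
python3 -m handwheel '[[[0,0,0],[0,0,0],0],[[0,0,0],[0,0,0],0],[[0,0,0],[0,0,0],0],[[0,0,0],[0,0,0],0],[[0,0,0],[0,0,0],0],[[0,0,0],[0,0,0],0],[[0,0,0],[0,0,0],0],[[0,0,0],[0,0,0],0],[[0,0,0],[0,0,0],0],[[0,0,0],[0,0,0],0],[[0,0,0],[0,0,0],0],[[0,0,0],[0,0,0],0]]' 30
```

```text
time: 19.12
eef_pos: [0.4768, -0.0172, 0.0685]
orientation: [[0.126, 0.992, 0.0], [0.992, -0.126, -0.0], [0.0, 0.0, -1.0]]
contact_force: [-0.4, -0.1, 1.8]
opening: 0.0139
grasp_force: 30.0
```

```bash
python3 -m handwheel '[[[0,-0.001,0],[0,0,0],0],[[0,-0.002,0],[0,0,0],0],[[0,-0.003,0],[0,0,0],0],[[0,-0.003,0],[0,0,0],0],[[0,-0.003,0],[0,0,0],0],[[0,-0.003,0],[0,0,0],0],[[0,-0.0025,0],[0,0,0],0],[[0,-0.0015,0],[0,0,0],0],[[0,-0.001,0],[0,0,0],0],[[0,0,0],[0,0,0],0],[[0,0,0],[0,0,0],0],[[0,0,0],[0,0,0],0]]' 30
python3 - <<'E'
from h import *
np.set_printoptions(precision=4,suppress=True)
s=get_state();print(s["eef_pos"],s["contact_force"])
print("tcp travel",np.dot(np.array([.4768,-.0175])-np.array(s["eef_pos"])[:2],[.992,-.126]))
for c in("scene","side"):
    f=grab(c);W=cloud(f);px=f["pixels"].astype(int)
    red=(px[...,0]>80)&(px[...,1]<60)&(px[...,2]<60)
    m=red&(np.abs(W[...,0]-.465)<.04)&(np.abs(W[...,1]+.02)<.04)&(W[...,2]>.036)&(W[...,2]<.095)
    P=W[m]; print(c,len(P),P.mean(0) if len(P) else 0)
save(f,"s4.png",(255,170,375,260),6)
E
```

```text
time: 20.12
eef_pos: [0.4578, -0.0151, 0.0686]
orientation: [[0.127, 0.992, 0.003], [0.992, -0.127, -0.001], [-0.0, 0.003, -1.0]]
contact_force: [7.6, -2.0, -6.2]
opening: 0.0138
grasp_force: 30.0
[ 0.4578 -0.0151  0.0686] [ 7.6033 -2.0282 -6.2257]
tcp travel 0.01915699429226765
scene 102 [ 0.4528 -0.0299  0.0635]
side 121 [ 0.4559 -0.03    0.0649]
```

View pics/s4.png

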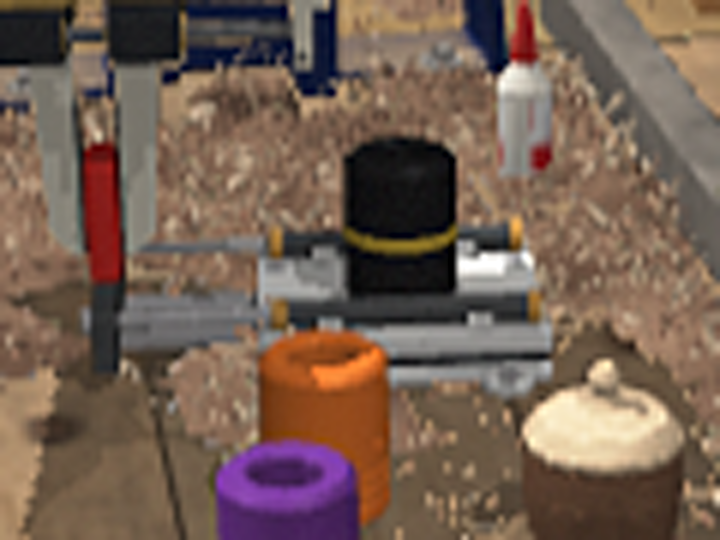

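Side crop: the fingers hold the red grip at crop (102,210), the nozzle is seated at (400,215), and the box and glue are in place. Travel is about 19.3 mm by both TCP and camera. I hold, recheck and hand in.

```bash
python3 -m handwheel '[[[0,0,0],[0,0,0],0],[[0,0,0],[0,0,0],0],[[0,0,0],[0,0,0],0],[[0,0,0],[0,0,0],0],[[0,0,0],[0,0,0],0],[[0,0,0],[0,0,0],0],[[0,0,0],[0,0,0],0],[[0,0,0],[0,0,0],0],[[0,0,0],[0,0,0],0],[[0,0,0],[0,0,0],0],[[0,0,0],[0,0,0],0],[[0,0,0],[0,0,0],0]]' 30
python3 -m handwheel '[[[0,0,0],[0,0,0],0],[[0,0,0],[0,0,0],0],[[0,0,0],[0,0,0],0],[[0,0,0],[0,0,0],0],[[0,0,0],[0,0,0],0],[[0,0,0],[0,0,0],0]]' 30
python3 - <<'E'
from h import *
np.set_printoptions(precision=4,suppress=True)
f=grab("side");W=cloud(f);px=f["pixels"].astype(int)
red=(px[...,0]>80)&(px[...,1]<60)&(px[...,2]<60)
P=W[red&(np.abs(W[...,0]-.465)<.04)&(np.abs(W[...,1]+.02)<.04)&(W[...,2]>.036)&(W[...,2]<.095)]
x=P.mean(0)[0];print("grip x",x,get_state()["joint_vel"])
from bench import workorder
if .451<x<.461: print(workorder.hand_in())
E
```

```text
time: 21.22
eef_pos: [0.4578, -0.0151, 0.0686]
orientation: [[0.127, 0.992, 0.003], [0.992, -0.127, -0.001], [-0.0, 0.003, -1.0]]
contact_force: [8.8, -1.6, -5.9]
opening: 0.0141
grasp_force: 30.0
time: 21.72
eef_pos: [0.4578, -0.0151, 0.0686]
orientation: [[0.127, 0.992, 0.003], [0.992, -0.127, -0.001], [-0.0, 0.003, -1.0]]
contact_force: [9.0, -0.9, -6.3]
opening: 0.0139
grasp_force: 30.0
grip x 0.4558956264470656 [-0.0093 -0.0172  0.0252 -0.0192  0.0053 -0.0096]
the job is handed in; nothing more can be done
None
```

Handed in at about 22 s (verdict not shown): the first nozzle tried slid fully down on the spigot, the other stands in the tray untried, and the gripper holds the shutter steadily at about 19 mm of its 40 mm travel.

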